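# Level a sprung drying shelf with a pinned spirit level

## Task

Lower the spirit level over the two pins of the little drying shelf so that it lies flush, and let go of it. The shelf is sprung and has to be level as it will sit under load: grip the black knob of its levelling foot, press it down until the foot stands firmly on the steel pad, and turn it until the bubble stands in the middle, between the two black lines. Finish while still holding the knob pressed down, foot on the pad and bubble centred; leave the cups and other things on the bench alone.

Things in the scene. Friction and masses are not known exactly. Their poses are not given: they have to be found in the camera images.
- level: spirit level, loose, about 0.5 kg, bare aluminium: base plate 180 (x) by 50 (y) by 12 mm with two through holes, 13 mm diameter, at x = +70 and -70 mm; on it a housing 116 (x) by 30 (y) mm from 12 to 46 mm height (grip it across its 30 mm) with a green vial along x, seen from above. Origin at the centre of the plate's underside, z up
- level_grip (a point): centre of the level's housing, 34 mm above the level's underside: a TCP position for gripping it from above (fingertips then clear the base plate)
- bubble (a joint): position of the pale bubble (20 mm long) along the level's own x axis, m; 0 = middle of the vial, between two black lines that stand at +-15 mm. It floats to the higher end: + when the level's +x end is higher, 1.7 mm per mrad of tilt, stops at +-38 mm, settles in about 1 s
- seat (a point): on the shelf's top face, midway between its two locating pins; x runs along the shelf from the hinge towards the levelling foot, z square to the top. The pins (steel, 10 mm diameter, 14 mm high, tapered tips) stand at x = +70 and -70 mm. The level's origin belongs here, its x along this x (either way round)
- knob_grip (a point): on the axis of the levelling foot, at the height to grip the round black knob (44 mm diameter, 32 mm high; this point is 13 mm below its top), 170 mm from the seat point along the shelf's x. Knob, screw and foot are one piece threaded through the shelf, so the knob sinks and rises with the shelf's end; 10 to 15 N straight down on it stands the foot firmly on the pad
- knob (a joint): turn of the knob, rad; grows clockwise as seen from above, which drives the foot 14 mm per full turn (2.23 mm per rad) down out of the shelf and so raises that end of the pressed-down shelf (about 7.8 mrad of shelf tilt per rad). At the start the foot is always too short: 0.9 to 2.9 rad more clockwise is needed. Friction about 0.06 N m; range -0.3 to 6
- foot: the levelling foot that carries the knob: steel screw through the shelf with a rubber foot 24 mm wide below. Origin on its axis, 6 mm above the shelf's underside at knob = 0; z up along the screw
- pad: fixed steel pad, 50 by 70 mm, on the stand under the foot; origin below it, 30 mm under its top face. Its height above the stand differs from time to time. Before pressing, the foot's underside hangs some 6 to 11 mm above it
- stand: fixed grey steel stand 400 (x) by 150 (y) by 12 mm under the shelf; origin at the centre of its underside on the bench, x from the hinge end to the foot end
- cup_a: grey-white clay cup, 72 mm diameter, 88 mm high, bystander; origin under its base
- cup_b: like cup_a
- cup_c: like cup_a
- cup_d: like cup_a
- mould: plaster mould block 100 by 85 by 55 mm, bystander; origin under its centre
- brush: small brush, 140 mm long, lying near the robot, bystander
- jar: white jar 70 mm diameter, 100 mm high, bystander; origin under its base
- shelf: wooden shelf board 330 by 130 by 18 mm, top about 70 mm above the bench. Origin on its hinge axis, 115 mm behind the seat and 12 mm below its top; x towards the foot, z up. A spring lifts it 15 mrad up to a stop, also with the level on it (some 5 N of lift at the foot without the level, 3 N with it), until it is pressed down
There are look-alikes about, which are no part of the job. What is shaped like the level but pink is not meant.

How it is judged:
By the outcome, as a careful person would: the job done as asked, in the order asked, and still so for the second after the job is handed in, while the arm keeps its last pose, push and grip.
It also fails if it takes over 72 s, if anything falls off the work surface, if the arm or the gripper's body presses on something with over 40 N, if the wrist force passes 120 N, or if a joint passes its speed limit or range.

## Robot

A 6-joint arm with a two-finger parallel gripper is mounted at the origin on the work surface. World frame = base frame: x ahead of the robot, y to its left, z up, the work surface at z = 0. Lengths are in m, angles in rad, forces in N, time in s.
With the tool pointing down it reaches from about 0.425 to 0.95 m from the base axis. Payload 3.5 kg.
Tool frame: the origin (TCP) lies between the finger pads, 19 mm behind the fingertips; this is the grasp point; x points along the fingers, z is the direction in which the jaws open and shut, and the axes are right-handed (so a half turn about x gives the same grasp; the last joint's range is limited). The gripper opens to 85 mm and grips with 20 to 120 N. Pads are 22 mm wide; open, the fingers measure 114 mm over their backs; the gripper's body (76 mm by 85 mm) begins 54 mm behind the grasp point. The pads swing forward as they close: fully open they stand 13 mm farther back than shut.
Start: joints at [-1.268, 0.286, 1.577, -0, 1.279, -0.15], TCP at [0.295, -0.607, 0.25] pointing down, gripper open.
Joint ranges: [-2.77, 2.77], [-0.9, 2.22], [0.21, 2.48], [-1.53, 4.67], [0.24, 2.81], [-2.84, 2.84]. Speed limits (rad/s): [2.79, 2.79, 3.14, 3.14, 3.14, 3.14].

## Interface

Orientations are given as a unit quaternion [x, y, z, w].
In Python, from rig import * gives the robot as it stands.
- The arm moves only by the tool apply_moves, never from a script. Its argument "increments" is a list of rows, each a list of 7 numbers: the shift along the tool's x, y, z in m, then the turn, a rotation vector about the tool's x, y, z in rad, then the opening in per cent of the stroke, from 0 (shut) to 100 (fully open). A call has exactly 5 rows; each row shifts and turns the commanded pose from where the row before left it, along the tool's axes as they then stand; what a row does not reach is not made up. A row lasts 1/10 s, in which the tool goes at most 50 mm and 8.59 degrees, less where a joint would pass 70% of its speed; a pose out of reach is approached as far as the arm can. A call is refused whole if a number of a shift passes 0.05 or a number of a turn 0.15, either way. A call with a gripper value outside its range is refused whole. The fingers move at their own pace and stop on an object; "grip_force" is the grip in N (left out, the last holds). Time passes only in rows, so rows that do not move let the fingers close, or fill a call up. It gives the time, the measured TCP pose, the force and the opening at its end, in the units of the state.
- get_state(): the state, without advancing time (a new reading comes with each control period).
- capture(name): name is "scene" or "top" or "wrist"; returns a dict with "image" (420x560x3 uint8, blue, green, red), "fx", "fy", "cx", "cy" (pixels), "world_from_camera" (4x4, takes a point from camera to world coordinates); the wrist camera has in their place "tool_from_camera" (4x4, takes a point from camera to tool coordinates, whose origin is the TCP and whose axes are the tool frame's). Camera axes: x right, y down, z forward; pixel columns grow to the right and rows downward; lengths in m; the calibration is good to about 2 mm. A picture is of the moment at which its call begins: read the wrist's pose just before it. There is no depth.
- finish_job(): hands the job in, once; it reports no verdict.
The state is a dict: "time_s": time; "joint_positions": joint angles; "joint_vel": joint speeds; "tau": joint torques, N m; "tcp_pos": TCP position; "eef_rot": TCP orientation; "force": force on the tool from outside, world axes, zero at the start; "ft_torque": the same for the moment, N m; "grip_width": finger opening in m.
Only numpy, scipy, OpenCV 4.12 (cv2) and the standard library are available. Lean on these libraries where they do the work, as an engineer would, in place of code of your own. Each camera call takes 0.05 s, during which the arm holds its last target. There are 200 camera calls.

## Working session

There is one attempt and no reset: what is moved stays moved. The work goes in short steps, Python scripts to look and compute and a tool call to move; the robot and the scene stay as the last step left them, time stands still between calls to the robot, and variables do not carry over. Pictures are saved under pics/ and viewed, about 8 in all and at most 12, crops included, and the job is handed in when it is done.

Besides the shell and the picture viewer there is one more tool, called after ">>>" as name(argument=value, ...) on one line, values as JSON. apply_moves: Moves the arm, as the interface text tells. Its arguments: {"type":"object","properties":{"increments":{"type":"array","items":{"type":"array","items":{"type":"number"}}},"grip_force":{"type":"number"}},"required":["increments"]}

```bash
mkdir -p pics; ls; python3 - <<'E'
from rig import *
import cv2,numpy as np
s=get_state();print(s)
for n in("scene","top"):
    c=capture(n);cv2.imwrite(f"pics/{n}0.png",c["image"]);print(n,c["fx"],c["fy"],c["cx"],c["cy"],np.round(c["world_from_camera"],4).tolist())
a=[cv2.imread(f"pics/{n}0.png") for n in("scene","top")]
E
```

```text
pics
{'time_s': 0.0, 'joint_positions': array([-1.26800701e+00,  2.87176502e-01,  1.57821231e+00,  2.85089275e-05,
        1.27858335e+00, -1.50010509e-01]), 'joint_vel': array([-7.15072543e-05,  1.67861758e-04,  4.51720173e-04, -1.01173268e-03,
        7.48636562e-04,  2.15285367e-03]), 'tau': array([-5.72930094e-04, -4.05981266e+01, -2.92628771e+01, -2.11745237e-04,
        5.79381987e-03, -1.22459900e-05]), 'tcp_pos': array([ 0.29514035, -0.60636316,  0.24862078]), 'eef_rot': array([ 0.3755623 ,  0.60010608, -0.37445216,  0.59884157]), 'force': array([-0.35774438, -0.7946477 ,  0.41034095]), 'ft_torque': array([-0.01613591, -0.03999946, -0.02737526]), 'grip_width': 0.08523507587919787}
scene 406.7330819210753 406.7330819210753 277.41534812333543 213.59524690605156 [[-0.6064, 0.6404, -0.4713, 1.0725], [0.795, 0.4996, -0.3442, 0.3517], [0.015, -0.5834, -0.8121, 0.9504], [0.0, 0.0, 0.0, 1.0]]
top 461.9086068102258 461.9086068102258 274.36708281458107 211.7817740051594 [[-0.0294, -0.9919, 0.1234, 0.3992], [-0.9994, 0.0269, -0.0226, -0.0178], [0.0191, -0.124, -0.9921, 1.3508], [0.0, 0.0, 0.0, 1.0]]
```

View pics/top0.png

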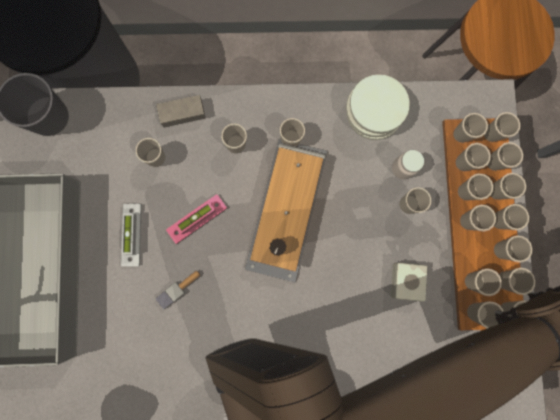

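View pics/scene0.png

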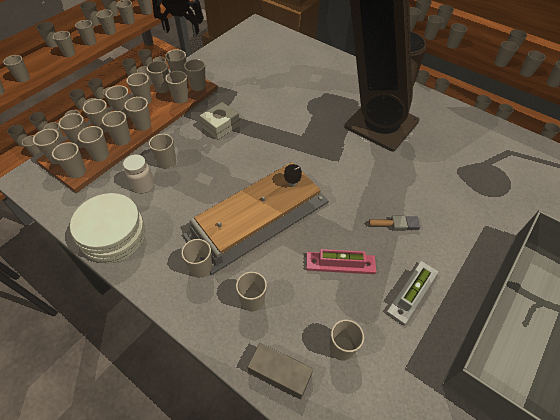

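The top view shows the silver level at about (131,235), lying along world x. The shelf pins are at about (298,164) and (286,212), with the knob at about (278,246). The hinge is at the far end and the pink look-alike sits in between.

```bash
cat > h.py <<'E'
from rig import *
import cv2,numpy as np
from scipy.spatial.transform import Rotation as R
def wfc(c,s=None):
    if "world_from_camera" in c: return np.array(c["world_from_camera"])
    T=np.eye(4);T[:3,:3]=R.from_quat(s["eef_rot"]).as_matrix();T[:3,3]=s["tcp_pos"]
    return T@np.array(c["tool_from_camera"])
def ray(c,M,u,v,z):
    d=M[:3,:3]@np.array([(u-c["cx"])/c["fx"],(v-c["cy"])/c["fy"],1]);o=M[:3,3]
    return o+d*(z-o[2])/d[2]
def proj(c,M,p):
    q=np.linalg.inv(M)@np.append(p,1);return c["fx"]*q[0]/q[2]+c["cx"],c["fy"]*q[1]/q[2]+c["cy"]
E
python3 - <<'E'
from h import *
c=capture("top");M=wfc(c);im=c["image"]
P=lambda u,v,z:np.round(ray(c,M,u,v,z),4)
print("pins",P(298,164,.083),P(286,212,.083),"knob",P(278,246,.11))
hsv=cv2.cvtColor(im,cv2.COLOR_BGR2HSV)
m=((hsv[...,0]>28)&(hsv[...,0]<80)&(hsv[...,1]>120)).astype(np.uint8); m2=np.zeros_like(m);m2[200:270,118:145]=m[200:270,118:145]
pts=cv2.findNonZero(m2);print(len(pts),cv2.minAreaRect(pts));ce=cv2.minAreaRect(pts)[0];print("level",P(*ce,.044))
print("plate ends",P(131,204.5,.012),P(131,267,.012))
s=get_state();print(R.from_quat(s["eef_rot"]).as_matrix().round(3))
c=capture("wrist");print(np.round(c["tool_from_camera"],3).tolist(),c["fx"])
E
```

```text
pins [ 0.6902 -0.117   0.083 ] [ 0.5554 -0.0789  0.083 ] knob [ 0.4608 -0.0531  0.11  ]
126 ((126.91891479492188, 233.51351928710938), (4.7717108726501465, 33.144046783447266), 1.847610354423523)
level [0.5113 0.3696 0.044 ]
plate ends [0.5984 0.3681 0.012 ] [0.4177 0.3665 0.012 ]
[[-0.001  0.899  0.437]
 [ 0.002  0.437 -0.899]
 [-1.     0.    -0.002]]
[[0.001, -0.312, 0.95, -0.125], [0.001, -0.95, -0.312, 0.081], [1.0, 0.001, -0.0, -0.0], [0.0, 0.0, 0.0, 1.0]] 356.74199758507393
```

>>> apply_moves(increments=[[0,0.045,-0.0035,-0.07,0,0,100],[0,0.045,-0.0035,-0.07,0,0,100],[0,0.045,-0.0035,-0.07,0,0,100],[0,0.045,-0.0035,-0.07,0,0,100],[0,0.045,-0.0035,-0.07,0,0,100]])

```text
time_s: 0.7
tcp_pos: [0.4725, -0.4661, 0.2497]
eef_rot: [0.264, 0.656, -0.264, 0.656]
force: [0.5, 0.2, 0.0]
grip_width: 0.0851
```

>>> apply_moves(increments=[[0,0.045,-0.0035,-0.07,0,0,100],[0,0.045,-0.0035,-0.07,0,0,100],[0,0.045,-0.0035,-0.07,0,0,100],[0,0.045,-0.0035,-0.07,0,0,100],[0,0.045,-0.0035,-0.07,0,0,100]])

```text
time_s: 1.2
tcp_pos: [0.5895, -0.2743, 0.2497]
eef_rot: [0.146, 0.692, -0.146, 0.692]
force: [1.0, -0.8, -0.6]
grip_width: 0.0855
```

```bash
cat >> h.py <<'E'
def yaw(s): z=R.from_quat(s["eef_rot"]).as_matrix()[:,2]; return np.arctan2(z[1],z[0])
def plan(tgt,phi_deg=None,n=5,s=None):
    "equal tool-frame rows from measured pose to tgt, yaw of tool z to phi_deg (tool stays down)"
    s=s or get_state();p=np.array(s["tcp_pos"]);f0=f=yaw(s);g=f if phi_deg is None else np.radians(phi_deg)
    d=(g-f+np.pi)%(2*np.pi)-np.pi;out=[]
    for i in range(n):
        q=np.array(s["tcp_pos"])+(np.array(tgt)-s["tcp_pos"])*(i+1)/n;e=q-p
        z=np.array([np.cos(f),np.sin(f),0]);x=np.array([0,0,-1]);y=np.cross(z,x)
        r=np.round([e@x,e@y,e@z],4);p=p+x*r[0]+y*r[1]+z*r[2]
        t=f0+d*(i+1)/n;k=round(-(t-f),3);f-=k;out.append([*r.tolist(),k])
    print("from",np.round(s["tcp_pos"],4),round(np.degrees(f0),2));[print(o) for o in out]
E
python3 -c "
from h import *
s=get_state();print(s['time_s'],s['tcp_pos'],np.degrees(yaw(s)),np.degrees(s['joint_positions']))"
```

```text
1.2 [ 0.58947821 -0.27428942  0.24969215] -23.784739640243693 [-3.38824286e+01  1.33467568e+01  9.40728239e+01  4.69396304e-03
  7.25933863e+01 -1.00990930e+01]
```

```bash
python3 -c "
from h import *
plan([.508,.367,.22],90,15)"
```

```text
from [ 0.5895 -0.2743  0.2497] -23.78
[0.002, 0.0369, -0.0222, np.float64(-0.132)]
[0.002, 0.0396, -0.0172, np.float64(-0.133)]
[0.0019, 0.0414, -0.0117, np.float64(-0.132)]
[0.002, 0.0427, -0.0062, np.float64(-0.133)]
[0.002, 0.0431, -0.0005, np.float64(-0.132)]
[0.002, 0.0428, 0.0051, np.float64(-0.132)]
[0.002, 0.0417, 0.0108, np.float64(-0.133)]
[0.0019, 0.0399, 0.0162, np.float64(-0.132)]
[0.002, 0.0375, 0.0213, np.float64(-0.133)]
[0.002, 0.0343, 0.0261, np.float64(-0.132)]
[0.002, 0.0305, 0.0304, np.float64(-0.132)]
[0.002, 0.0263, 0.0341, np.float64(-0.133)]
[0.0019, 0.0216, 0.0374, np.float64(-0.132)]
[0.002, 0.0164, 0.0398, np.float64(-0.133)]
[0.002, 0.011, 0.0417, np.float64(-0.132)]
```

>>> apply_moves(increments=[[0.002,0.037,-0.022,-0.132,0,0,100],[0.002,0.04,-0.017,-0.133,0,0,100],[0.002,0.041,-0.012,-0.132,0,0,100],[0.002,0.043,-0.006,-0.133,0,0,100],[0.002,0.043,0,-0.132,0,0,100]])

```text
time_s: 1.7
tcp_pos: [0.5625, -0.0601, 0.2398]
eef_rot: [-0.088, 0.702, 0.088, 0.702]
force: [0.4, 0.2, 0.3]
grip_width: 0.0854
```

>>> apply_moves(increments=[[0.002,0.043,0.005,-0.132,0,0,100],[0.002,0.042,0.011,-0.133,0,0,100],[0.002,0.04,0.016,-0.132,0,0,100],[0.002,0.037,0.021,-0.133,0,0,100],[0.002,0.034,0.026,-0.132,0,0,100]])

```text
time_s: 2.2
tcp_pos: [0.5358, 0.1533, 0.2299]
eef_rot: [-0.311, 0.635, 0.311, 0.635]
force: [0.6, -0.9, 0.5]
grip_width: 0.0853
```

>>> apply_moves(increments=[[0.002,0.031,0.03,-0.132,0,0,100],[0.002,0.026,0.034,-0.133,0,0,100],[0.002,0.022,0.037,-0.132,0,0,100],[0.002,0.016,0.04,-0.133,0,0,100],[0.002,0.011,0.042,-0.132,0,0,100]])

```text
time_s: 2.7
tcp_pos: [0.5088, 0.3671, 0.2198]
eef_rot: [0.501, -0.499, -0.501, -0.499]
force: [0.5, -0.4, -0.1]
grip_width: 0.0853
```

>>> apply_moves(increments=[[0,0,0,0,0,0,100],[0,0,0,0,0,0,100],[0,0,0,0,0,0,100],[0,0,0,0,0,0,100],[0,0,0,0,0,0,100]])

```text
time_s: 3.2
tcp_pos: [0.5099, 0.3642, 0.2202]
eef_rot: [-0.499, 0.501, 0.499, 0.501]
force: [0.0, -0.0, -0.5]
grip_width: 0.0856
```

```bash
python3 - <<'E'
from h import *
s=get_state();c=capture("wrist");cv2.imwrite("pics/w1.png",c["image"])
print(s['time_s'],s['tcp_pos'],np.degrees(yaw(s)),np.degrees(s['joint_positions']).round(1));M=wfc(c,s);print(np.round(M,3))
c=capture("top");cv2.imwrite("pics/t1.png",cv2.resize(c["image"][140:290,230:350],None,fx=5,fy=4.0 and 5)[:600*2])
E
```

```text
3.2 [0.50988041 0.36420946 0.22019085] 89.72251858549829 [ 26.3  11.8  99.   -0.   69.1 -63.4]
[[ 0.004  0.95   0.311  0.43 ]
 [ 1.    -0.004 -0.001  0.365]
 [ 0.     0.311 -0.95   0.345]
 [ 0.     0.     0.     1.   ]]
```

View pics/w1.png

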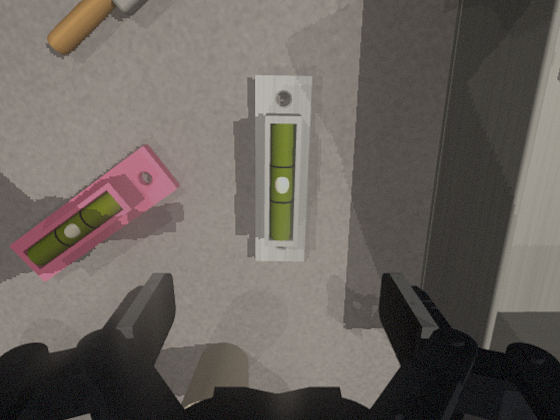

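The wrist view shows the silver level at centre. The plate runs from (283,76) to (280,262), the near hole is at (284,98), and the vial runs from (283,123) to (281,241). The pink one is at the left, and there is free space for the fingers.

```bash
python3 - <<'E'
from h import *
s=get_state();c=capture("wrist");M=wfc(c,s);im=c["image"]
hsv=cv2.cvtColor(im,cv2.COLOR_BGR2HSV)
m=((hsv[...,0]>25)&(hsv[...,0]<80)&(hsv[...,1]>110)).astype(np.uint8);m[:, :255]=0;m[:,315:]=0;m[:110]=0;m[260:]=0
r=cv2.minAreaRect(cv2.findNonZero(m));print(r,len(cv2.findNonZero(m)))
print("vial",ray(c,M,*r[0],.045))
for a in[(283,119),(281,244)]:print(ray(c,M,*a,.045))
P=[ray(c,M,*a,.012) for a in[(255,75),(312,77),(304,262),(256,262)]];print(np.round(P,4))
print("hole",ray(c,M,284,98,.012))
E
```

```text
((280.64794921875, 181.49200439453125), (20.63103675842285, 115.28841400146484), 1.301952600479126) 1913
vial [0.50623197 0.36859992 0.045     ]
[0.45352352 0.37051554 0.045     ]
[0.56523806 0.36893611 0.045     ]
[[0.4184 0.3464 0.012 ]
 [0.4202 0.3965 0.012 ]
 [0.6005 0.3932 0.012 ]
 [0.6004 0.3434 0.012 ]]
hole [0.43781523 0.37193278 0.012     ]
```

View pics/t1.png

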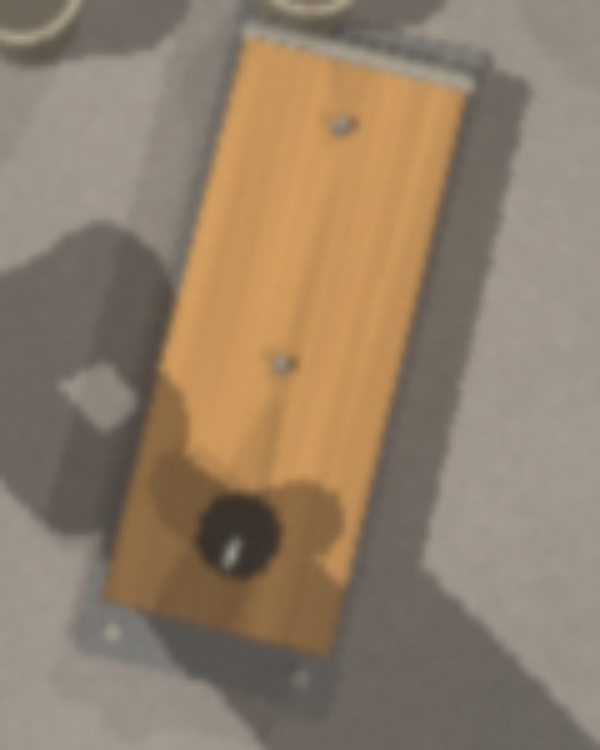

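```bash
python3 -c "
from h import *
plan([.5097,.3699,.036],89,1)"
```

```text
from [0.5097 0.3647 0.2202] 89.77
[0.1842, 0.0001, 0.0052, np.float64(0.013)]
```

>>> apply_moves(increments=[[0.03,0,0.0026,0.013,0,0,100],[0.035,0,0.0026,0,0,0,100],[0.035,0,0,0,0,0,100],[0.03,0,0,0,0,0,100],[0.02,0,0,0,0,0,100]])

```text
time_s: 3.85
tcp_pos: [0.5083, 0.3696, 0.0672]
eef_rot: [-0.496, 0.505, 0.496, 0.503]
force: [0.1, -0.1, 0.2]
grip_width: 0.0852
```

>>> apply_moves(increments=[[0.015,0,0,0,0,0,100],[0.01,0,0,0,0,0,100],[0.009,0,0,0,0,0,100],[0,0,0,0,0,0,100],[0,0,0,0,0,0,100]])

```text
time_s: 4.35
tcp_pos: [0.51, 0.3708, 0.0368]
eef_rot: [-0.496, 0.503, 0.496, 0.504]
force: [0.5, 0.6, 0.4]
grip_width: 0.0852
```

```bash
python3 -c "
from h import *
plan([.5097,.3699,.036],89,1);print(get_state()['force'])"
```

```text
from [0.51   0.3708 0.0368] 89.1
[0.0008, 0.0003, -0.0009, np.float64(0.002)]
[0.45911228 0.63547101 0.35038147]
```

>>> apply_moves(increments=[[0,0,0,0,0,0,40],[0,0,0,0,0,0,25],[0,0,0,0,0,0,10],[0,0,0,0,0,0,10],[0,0,0,0,0,0,10]], grip_force=50)

```text
time_s: 4.85
tcp_pos: [0.51, 0.3704, 0.0368]
eef_rot: [-0.496, 0.504, 0.496, 0.504]
force: [-0.7, -2.0, 4.0]
grip_width: 0.0292
```

>>> apply_moves(increments=[[0,0,0,0,0,0,10],[0,0,0,0,0,0,10],[-0.01,0,0,0,0,0,10],[-0.02,0,0,0,0,0,10],[-0.03,0,0,0,0,0,10]])

```text
time_s: 5.35
tcp_pos: [0.5062, 0.3694, 0.0923]
eef_rot: [-0.495, 0.507, 0.497, 0.501]
force: [0.1, 0.6, -4.9]
grip_width: 0.0292
```

```bash
python3 -c "
from h import *
plan([.61,.03,.25],74.2,15)"
```

```text
from [0.5062 0.3694 0.0923] 89.08
[-0.0105, -0.0073, -0.0225, np.float64(0.017)]
[-0.0105, -0.0076, -0.0224, np.float64(0.018)]
[-0.0105, -0.0081, -0.0222, np.float64(0.017)]
[-0.0106, -0.0085, -0.0221, np.float64(0.017)]
[-0.0105, -0.0088, -0.022, np.float64(0.018)]
[-0.0105, -0.0092, -0.0218, np.float64(0.017)]
[-0.0105, -0.0096, -0.0216, np.float64(0.017)]
[-0.0105, -0.0099, -0.0215, np.float64(0.017)]
[-0.0105, -0.0103, -0.0213, np.float64(0.018)]
[-0.0105, -0.0107, -0.0211, np.float64(0.017)]
[-0.0105, -0.0111, -0.0209, np.float64(0.017)]
[-0.0106, -0.0114, -0.0208, np.float64(0.018)]
[-0.0105, -0.0118, -0.0205, np.float64(0.017)]
[-0.0105, -0.0121, -0.0203, np.float64(0.017)]
[-0.0105, -0.0125, -0.0201, np.float64(0.018)]
```

>>> apply_moves(increments=[[-0.03,-0.007,-0.015,0.017,0,0,10],[-0.03,-0.008,-0.022,0.018,0,0,10],[-0.03,-0.008,-0.022,0.017,0,0,10],[-0.03,-0.0085,-0.022,0.017,0,0,10],[-0.03,-0.009,-0.022,0.018,0,0,10]])

```text
time_s: 5.85
tcp_pos: [0.5431, 0.2649, 0.2451]
eef_rot: [-0.473, 0.526, 0.474, 0.524]
force: [0.7, 0.2, -5.1]
grip_width: 0.0292
```

>>> apply_moves(increments=[[-0.008,-0.009,-0.022,0.017,0,0,10],[0,-0.0095,-0.0215,0.017,0,0,10],[0,-0.01,-0.0215,0.017,0,0,10],[0,-0.0105,-0.021,0.018,0,0,10],[0,-0.0105,-0.021,0.017,0,0,10]])

```text
time_s: 6.35
tcp_pos: [0.5778, 0.1523, 0.2518]
eef_rot: [-0.449, 0.546, 0.452, 0.544]
force: [0.1, -1.3, -5.1]
grip_width: 0.0293
```

>>> apply_moves(increments=[[0,-0.011,-0.021,0.017,0,0,10],[0,-0.0115,-0.021,0.018,0,0,10],[0,-0.012,-0.0205,0.017,0,0,10],[0,-0.012,-0.0205,0.017,0,0,10],[0,-0.0125,-0.02,0.018,0,0,10]])

```text
time_s: 6.85
tcp_pos: [0.6126, 0.039, 0.2518]
eef_rot: [-0.425, 0.565, 0.428, 0.563]
force: [0.4, 0.9, -5.4]
grip_width: 0.029
```

>>> apply_moves(increments=[[0,0,0,0,0,0,10],[0,0,0,0,0,0,10],[0,0,0,0,0,0,10],[0,0,0,0,0,0,10],[0,0,0,0,0,0,10]])

```text
time_s: 7.35
tcp_pos: [0.6134, 0.0401, 0.2539]
eef_rot: [-0.427, 0.564, 0.427, 0.564]
force: [0.3, 0.4, -4.9]
grip_width: 0.0293
```

```bash
python3 - <<'E'
from h import *
s=get_state();c=capture("wrist");cv2.imwrite("pics/w2.png",c["image"])
print(s['time_s'],s['tcp_pos'].tolist(),s['eef_rot'].tolist(),np.degrees(yaw(s)),s['force'])
E
```

```text
7.35 [0.6133649358749507, 0.04013959798699875, 0.2538890356596745] [-0.4267183395015811, 0.5637653359749428, 0.42699812573195456, 0.5636955785771883] 74.26620688172869 [ 0.34509426  0.35535012 -4.89384705]
```

View pics/w2.png

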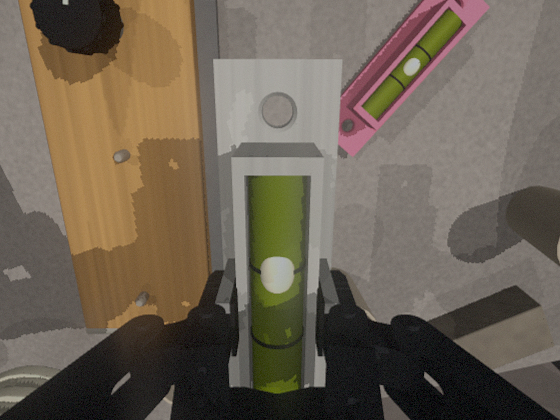

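The wrist view, with the level in hand, shows the pins at about (121,156) and (142,298), the knob at (76,20) and the level's near hole at (278,110). I'll zoom in on these for precision.

```bash
python3 - <<'E'
import cv2,numpy as np
im=cv2.imread("pics/w2.png");f=lambda x0,y0,w,h:cv2.convertScaleAbs(cv2.resize(im[y0:y0+h,x0:x0+w],(390,290),interpolation=cv2.INTER_CUBIC),alpha=1.3)
a=np.vstack([np.hstack([f(101,141,40,30),f(122,283,40,30)]),np.hstack([f(20,0,120,90),f(239,80,78,58)])])
cv2.imwrite("pics/w2c.png",a)
E
```

```text
(no output)
```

View pics/w2c.png

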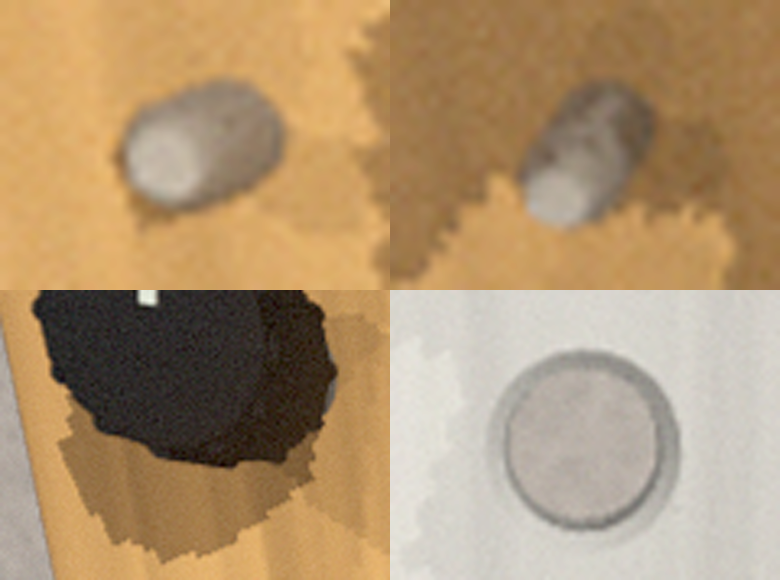

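```bash
python3 - <<'E'
from h import *
s=dict(tcp_pos=np.array([0.61336,0.04014,0.25389]),eef_rot=np.array([-0.42672,0.56377,0.42700,0.56370]))
c=capture("wrist");M=wfc(c,s)
for z1 in(.078,.082,.086,.09):
    a=ray(c,M,117.6,157.4,z1+.001);b=ray(c,M,138.7,303.2,z1-.001)
    d=a-b;print(z1,np.linalg.norm(d),np.degrees(np.arctan2(-d[1],-d[0])),(a+b)/2)
for z1 in(.066,.07,.074):
    a=ray(c,M,123.9,154.2,z1+.001);b=ray(c,M,143.1,296.2,z1-.001)
    d=a-b;print("base",z1,np.linalg.norm(d),np.degrees(np.arctan2(-d[1],-d[0])),(a+b)/2)
f=yaw(s);z=np.array([np.cos(f),np.sin(f),0]);y=np.cross(z,[0,0,-1])
for h in(.0278,.0248,.0228):
    q=ray(c,M,277.5,109.8,s["tcp_pos"][2]-h)-s["tcp_pos"];print("hole y,z",q@y,q@z)
# plate corners near end
for uv in[(214,60),(341,61)]:
    q=ray(c,M,*uv,s["tcp_pos"][2]-.0248)-s["tcp_pos"];print("corner",q@y,q@z)
E
```

```text
0.078 0.14385428997834748 -15.741623843805725 [ 0.6224082  -0.10159275  0.078     ]
0.082 0.14195222732470383 -15.746428830866718 [ 0.62127104 -0.09941287  0.082     ]
0.086 0.14005017075743684 -15.751364359880785 [ 0.62013388 -0.09723299  0.086     ]
0.09 0.13814812052794245 -15.756435823879901 [ 0.61899672 -0.0950531   0.09      ]
base 0.066 0.14423594745841864 -15.929594546429884 [ 0.62206269 -0.10119061  0.066     ]
base 0.07 0.14240158277342235 -15.93400043690684 [ 0.62097348 -0.0990995   0.07      ]
base 0.074 0.1405672236150483 -15.938521341583375 [ 0.61988427 -0.0970084   0.074     ]
hole y,z 0.07170099874184947 0.0009302345655827019
hole y,z 0.07186044823596312 0.0009232936489136493
hole y,z 0.07196674789870555 0.000918666371134279
corner 0.09057078333820535 -0.023821795016644873
corner 0.0902695683592687 0.025623439017848196
```

```bash
python3 -c "
from h import *
plan([.6218,-.0991,.135],74.2,1)"
```

```text
from [0.6135 0.0399 0.2541] 74.25
[0.1191, -0.0457, -0.1315, np.float64(0.001)]
```

>>> apply_moves(increments=[[0,-0.006,-0.016,0.001,0,0,10],[0,-0.01,-0.03,0,0,0,10],[0,-0.012,-0.036,0,0,0,10],[0.01,-0.01,-0.03,0,0,0,10],[0.025,-0.0077,-0.0195,0,0,0,10]])

```text
time_s: 7.95
tcp_pos: [0.6236, -0.1035, 0.2225]
eef_rot: [-0.428, 0.563, 0.423, 0.566]
force: [0.9, -0.3, -4.8]
grip_width: 0.0287
```

>>> apply_moves(increments=[[0.03,0,0,0,0,0,10],[0.025,0,0,0,0,0,10],[0.019,0,0,0,0,0,10],[0.01,0,0,0,0,0,10],[0,0,0,0,0,0,10]])

```text
time_s: 8.45
tcp_pos: [0.6206, -0.0999, 0.1332]
eef_rot: [-0.425, 0.565, 0.427, 0.563]
force: [-0.4, -0.5, -4.5]
grip_width: 0.0289
```

>>> apply_moves(increments=[[0,0,0,0,0,0,10],[0,0,0,0,0,0,10],[0,0,0,0,0,0,10],[0,0,0,0,0,0,10],[0,0,0,0,0,0,10]])

```text
time_s: 8.95
tcp_pos: [0.6219, -0.0997, 0.1356]
eef_rot: [-0.427, 0.564, 0.426, 0.564]
force: [0.4, 0.0, -5.1]
grip_width: 0.0294
```

```bash
python3 - <<'E'
from h import *
s=get_state();c=capture("wrist");im=c["image"]
print(s['time_s'],s['tcp_pos'].tolist(),s['eef_rot'].tolist(),np.degrees(yaw(s)),s['force'])
t=capture("scene")["image"]
cv2.imwrite("pics/w3full.png",im);cv2.imwrite("pics/s3.png",t)
a=np.hstack([cv2.resize(im[0:200,150:400],(500,400)),cv2.resize(im[75:145,240:315],(300,400)[::1])])
b=cv2.resize(t[150:270,170:350],(800,200+0)) if 0 else t[145:275,170:350]
b=cv2.resize(b,(277,200));cv2.imwrite("pics/w3.png",np.vstack([a,np.hstack([b,np.zeros((200,800-277,3),np.uint8)])]))
E
```

```text
8.95 [0.6219209566991292, -0.09972144941886533, 0.13561919239122947] [-0.42657157629452663, 0.5639724500000323, 0.4260168058599678, 0.564341604937501] 74.15160348015465 [ 0.42049589  0.02152047 -5.1170191 ]
```

View pics/w3.png

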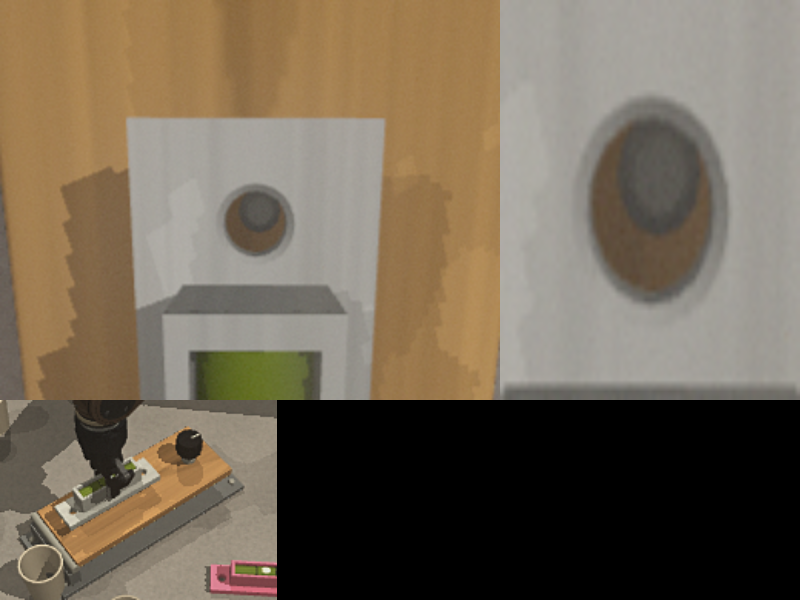

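Through the near hole the pin tip is visible. The hole centre is at about (278.4,109.5), and the pin tip at about (279.9,104.5), a few mm higher in the image.

```bash
python3 - <<'E'
from h import *
s=dict(tcp_pos=np.array([0.62192,-0.09972,0.13562]),eef_rot=np.array([-0.42657,0.56397,0.42602,0.56434]))
c=capture("wrist");M=wfc(c,s);Rm=R.from_quat(s["eef_rot"]).as_matrix()
t=lambda u,v,z:((ray(c,M,u,v,z)-s["tcp_pos"])@Rm).round(4)
print("hole",t(278.4,109.5,.1108),t(278.4,109.5,.1098))
for z in(.082,.085,.088):print("pin",z,t(279.85,104.4,z))
E
```

```text
hole [0.0248 0.072  0.0013] [0.0258 0.0719 0.0013]
pin 0.082 [0.0536 0.0728 0.0021]
pin 0.085 [0.0506 0.0729 0.0021]
pin 0.088 [0.0476 0.0731 0.0021]
```

>>> apply_moves(increments=[[0.003,0.0009,0.0007,0,0,0,10],[0.005,0,0,0,0,0,10],[0.004,0,0,0,0,0,10],[0.003,0,0,0,0,0,10],[0.002,0,0,0,0,0,10]])

```text
time_s: 9.6
tcp_pos: [0.6207, -0.0987, 0.1173]
eef_rot: [-0.426, 0.564, 0.427, 0.564]
force: [0.6, 0.2, -4.9]
grip_width: 0.0292
```

>>> apply_moves(increments=[[0.002,0,0,0,0,0,10],[0.002,0,0,0,0,0,10],[0.001,0,0,0,0,0,10],[0.001,0,0,0,0,0,10],[0,0,0,0,0,0,10]])

```text
time_s: 10.1
tcp_pos: [0.621, -0.0988, 0.112]
eef_rot: [-0.426, 0.564, 0.426, 0.564]
force: [0.7, -0.3, -5.2]
grip_width: 0.0294
```

>>> apply_moves(increments=[[0.001,0,0,0,0,0,10],[0.001,0,0,0,0,0,10],[0,0,0,0,0,0,10],[0.001,0,0,0,0,0,10],[0,0,0,0,0,0,10]])

```text
time_s: 10.6
tcp_pos: [0.6211, -0.0988, 0.1095]
eef_rot: [-0.426, 0.564, 0.426, 0.564]
force: [0.1, -0.0, -2.8]
grip_width: 0.0293
```

>>> apply_moves(increments=[[0.001,0,0,0,0,0,10],[0,0,0,0,0,0,10],[0,0,0,0,0,0,10],[0,0,0,0,0,0,10],[0,0,0,0,0,0,10]])

```text
time_s: 11.1
tcp_pos: [0.6213, -0.0988, 0.1086]
eef_rot: [-0.426, 0.564, 0.426, 0.564]
force: [-0.7, 0.2, 2.2]
grip_width: 0.0288
```

>>> apply_moves(increments=[[0,0,0,0,0,0,40],[0,0,0,0,0,0,50],[0,0,0,0,0,0,60],[0,0,0,0,0,0,70],[0,0,0,0,0,0,70]])

```text
time_s: 11.6
tcp_pos: [0.6211, -0.0989, 0.108]
eef_rot: [-0.426, 0.564, 0.426, 0.564]
force: [0.1, -0.1, 0.8]
grip_width: 0.0596
```

>>> apply_moves(increments=[[-0.01,0,0,0,0,0,80],[-0.025,0,0,0,0,0,90],[-0.04,0,0,0,0,0,100],[-0.045,0,0,0,0,0,100],[-0.03,0.03,0,0,0,0,100]])

```text
time_s: 12.1
tcp_pos: [0.5947, -0.0918, 0.2631]
eef_rot: [-0.428, 0.563, 0.424, 0.566]
force: [0.6, -0.2, 1.1]
grip_width: 0.0858
```

>>> apply_moves(increments=[[0,0.04,0,0,0,0,100],[0,0.04,0,0,0,0,100],[0,0.02,0,0,0,0,100],[0,0,0,0,0,0,100],[0,0,0,0,0,0,100]])

```text
time_s: 12.6
tcp_pos: [0.4964, -0.0634, 0.2591]
eef_rot: [-0.427, 0.564, 0.426, 0.565]
force: [-0.2, -0.9, 0.3]
grip_width: 0.0851
```

```bash
python3 - <<'E'
from h import *
s=get_state();c=capture("wrist");im=c["image"];cv2.imwrite("pics/w4.png",im)
print(s['time_s'],s['tcp_pos'].tolist(),s['eef_rot'].tolist(),np.degrees(yaw(s)),s['force'],s['joint_positions'])
E
```

```text
12.6 [0.496419005209497, -0.06339657848557523, 0.25911909747706985] [-0.42697426365953567, 0.563690071472325, 0.42550870807514735, 0.5647024179584689] 74.14095123810625 [-0.20363342 -0.86652083  0.31424167] [-3.30042784e-01 -1.14501843e-01  1.98865702e+00  2.83855945e-05
  1.26491861e+00 -1.62405514e+00]
```

View pics/w4.png

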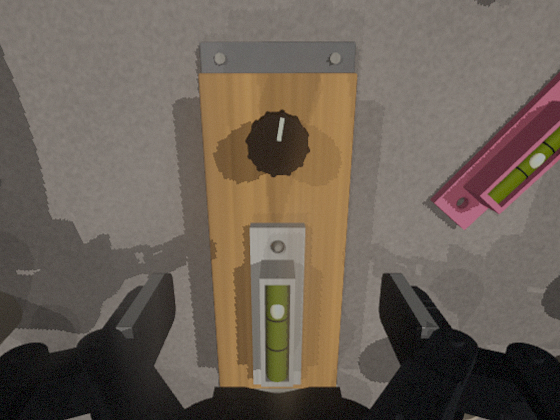

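The level is seated, with the pin visible in its hole at (278,247). The knob is at (278,143) with its white marker at (281,128), and the bubble is shifted toward the foot end. Next I triangulate the knob marker for height.

```bash
python3 - <<'E'
from h import *
s=get_state();cw=capture("wrist");cs=capture("scene");ct=capture("top")
cv2.imwrite("pics/s4.png",cs["image"])
def mark(im,x0,x1,y0,y1,t):
    g=cv2.cvtColor(im,cv2.COLOR_BGR2GRAY)[y0:y1,x0:x1];dk=cv2.morphologyEx((g<70).astype(np.uint8),cv2.MORPH_CLOSE,np.ones((9,9)))
    n,l,st,ce=cv2.connectedComponentsWithStats(dk);k=1+st[1:,4].argmax();b=cv2.erode((l==k).astype(np.uint8),np.ones((3,3)))
    w=np.where(b>0,np.clip(g.astype(float)-t,0,None),0);ys,xs=np.mgrid[y0:y1,x0:x1]
    return (w*xs).sum()/w.sum(),(w*ys).sum()/w.sum(),w.sum(),st[k].tolist(),ce[k]+[x0,y0]
w=mark(cw["image"],235,320,100,185,90);print("w",w)
a=mark(cs["image"],275,310,150,195,90);print("s",a)
a0=mark(cv2.imread("pics/scene0.png"),275,310,150,195,90);print("s0",a0)
t0=mark(cv2.imread("pics/top0.png"),262,295,232,262,90);print("t0",t0)
def tri(A):
    L=np.zeros((3,3));r=np.zeros(3);X=[]
    for c,M,u in A:
        o=M[:3,3];d=ray(c,M,u[0],u[1],0)-o;d/=np.linalg.norm(d);P=np.eye(3)-np.outer(d,d);L+=P;r+=P@o;X.append((P,o))
    x=np.linalg.solve(L,r);return x.round(4),[round(float(np.linalg.norm(P@(x-o))),4) for P,o in X]
Mw=wfc(cw,s)
print(tri([(cw,Mw,w),(cs,wfc(cs),a)]),tri([(cw,Mw,w),(cs,wfc(cs),a0)]),tri([(cw,Mw,w),(cs,wfc(cs),a0),(ct,wfc(ct),t0)]))
for z in(.11,.12,.13):print(z,ray(cw,Mw,278,143,z),ray(cw,Mw,w[0],w[1],z))
E
```

```text
w (np.float64(280.2207841644461), np.float64(128.34602207841644), np.float64(7881.0), [10, 9, 65, 68, 3167], array([277.35964635, 142.95737291]))
s (np.float64(295.3342105263158), np.float64(168.73684210526315), np.float64(380.0), [9, 0, 18, 38, 375], array([291.89333333, 171.28533333]))
s0 (np.float64(295.9157303370786), np.float64(167.98876404494382), np.float64(178.0), [0, 14, 27, 24, 448], array([288.24776786, 176.08705357]))
t0 (np.float64(275.8290598290598), np.float64(250.05982905982907), np.float64(234.0), [8, 7, 16, 16, 190], array([277.74210526, 246.29473684]))
(array([ 0.4469, -0.0473,  0.1292]), [0.0014, 0.0014]) (array([ 0.4463, -0.0467,  0.1322]), [0.0008, 0.0008]) (array([ 0.4476, -0.0464,  0.1334]), [0.0018, 0.0005, 0.0016])
0.11 [ 0.45835859 -0.0509943   0.11      ] [ 0.44823958 -0.04640511  0.11      ]
0.12 [ 0.45695263 -0.05063229  0.12      ] [ 0.44720357 -0.04621088  0.12      ]
0.13 [ 0.45554666 -0.05027028  0.13      ] [ 0.44616755 -0.04601664  0.13      ]
```

```bash
python3 -c "
from h import *
plan([.456,-.051,.118],74.2,1)"
```

```text
from [ 0.4968 -0.0637  0.2581] 74.13
[0.1401, 0.0427, 0.001, np.float64(-0.001)]
```

>>> apply_moves(increments=[[0,0.018,0.001,0,0,0,100],[0.01,0.0247,0,0,0,0,100],[0.03,0,0,0,0,0,100],[0.035,0,0,0,0,0,100],[0.03,0,0,0,0,0,100]])

```text
time_s: 13.3
tcp_pos: [0.4554, -0.0508, 0.1517]
eef_rot: [-0.426, 0.564, 0.426, 0.564]
force: [-0.0, -0.4, -0.4]
grip_width: 0.0858
```

>>> apply_moves(increments=[[0.02,0,0,0,0,0,100],[0.01,0,0,0,0,0,100],[0.005,0,0,0,0,0,100],[0,0,0,0,0,0,100],[0,0,0,0,0,0,100]])

```text
time_s: 13.8
tcp_pos: [0.4562, -0.051, 0.1192]
eef_rot: [-0.427, 0.564, 0.426, 0.565]
force: [0.1, -0.1, -0.4]
grip_width: 0.0854
```

```bash
python3 -c "
from h import *
plan([.456,-.051,.118],74.2,1)
c=capture('scene');cv2.imwrite('pics/s5.png',cv2.resize(c['image'][110:250,190:350],(800,600),interpolation=cv2.INTER_CUBIC)[:, :])"
```

```text
from [ 0.4562 -0.051   0.1192] 74.14
[0.0012, 0.0002, -0.0001, np.float64(-0.001)]
```

View pics/s5.png

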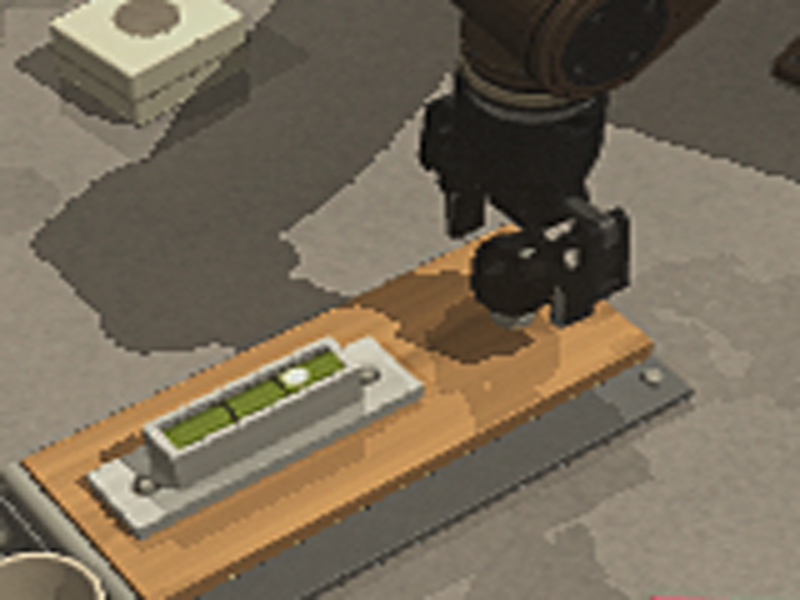

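The level lies flush with both pins showing, and the bubble at (295,377) is toward the foot end. The fingers straddle the knob, so I grip it.

>>> apply_moves(increments=[[0,0,0,0,0,0,70],[0,0,0,0,0,0,50],[0,0,0,0,0,0,30],[0,0,0,0,0,0,30],[0,0,0,0,0,0,30]], grip_force=60)

```text
time_s: 14.35
tcp_pos: [0.4553, -0.051, 0.1186]
eef_rot: [-0.427, 0.564, 0.426, 0.564]
force: [-2.4, -1.6, 3.6]
grip_width: 0.0427
```

>>> apply_moves(increments=[[0,0,0,0,0,0,30],[0.001,0,0,0,0,0,30],[0.001,0,0,0,0,0,30],[0.001,0,0,0,0,0,30],[0.001,0,0,0,0,0,30]])

```text
time_s: 14.85
tcp_pos: [0.4549, -0.0508, 0.1139]
eef_rot: [-0.426, 0.564, 0.426, 0.564]
force: [-4.7, -3.3, 5.2]
grip_width: 0.0422
```

>>> apply_moves(increments=[[0.001,0.0005,-0.0005,0,0,0,30],[0.001,0,0,0,0,0,30],[0.001,0,0,0,0,0,30],[0.001,0,0,0,0,0,30],[0,0,0,0,0,0,30]])

```text
time_s: 15.35
tcp_pos: [0.4548, -0.0509, 0.1113]
eef_rot: [-0.426, 0.564, 0.427, 0.564]
force: [-7.7, 0.0, 12.7]
grip_width: 0.0425
```

>>> apply_moves(increments=[[0.001,0,0,0,0,0,30],[0,0,0,0,0,0,30],[0,0,0,0,0,0,30],[0,0,0,0,0,0,30],[0,0,0,0,0,0,30]])

```text
time_s: 15.85
tcp_pos: [0.4549, -0.0509, 0.1112]
eef_rot: [-0.426, 0.564, 0.427, 0.564]
force: [-10.0, -0.5, 16.8]
grip_width: 0.0426
```

>>> apply_moves(increments=[[-0.0005,0.001,0,0,0,0,30],[0,0.001,0,0,0,0,30],[0,0,0,0,0,0,30],[0,0,0,0,0,0,30],[0,0,0,0,0,0,30]])

```text
time_s: 16.35
tcp_pos: [0.4544, -0.0508, 0.1114]
eef_rot: [-0.427, 0.563, 0.425, 0.565]
force: [-3.1, -0.8, 9.9]
grip_width: 0.0422
```

```bash
cat > b.py <<'E'
from h import *
import sys
def bubble(show=None,off=0):
    c=capture("scene");M=wfc(c);im=c["image"]
    o=np.array([.6203,-.0977,.072+.044]);d=np.array([-.962,.272,0]);n=np.array([.272,.962,0])
    t=np.arange(-.064,.0641,.001);acc=[]
    for k in np.linspace(-.006,.006,7):
        uv=np.array([proj(c,M,o+d*x+n*(k+off)) for x in t],np.float32)
        acc.append(cv2.remap(im,uv[None,:,0],uv[None,:,1],cv2.INTER_LINEAR)[0])
    a=np.array(acc)
    if show:
        uv0=proj(c,M,o);x,y=int(uv0[0])-32,int(uv0[1])-24
        big=cv2.resize(im[y:y+48,x:x+64],(800,600),interpolation=cv2.INTER_CUBIC)
        for q in(-.058,-.015,0,.015,.058):
            u,v=proj(c,M,o+d*q);cv2.circle(big,(int((u-x+.5)*12.5),int((v-y+.5)*12.5)),3,(0,0,255),-1)
        cv2.imwrite(show,big)
    g=a.mean(0);return t,g
if __name__=="__main__":
    t,g=bubble(sys.argv[1] if len(sys.argv)>1 else None)
    for i in range(0,len(t),2):print(round(t[i]*1000),g[i].astype(int).tolist(),end="; ")
    s=get_state();print("\n",s['time_s'],s['tcp_pos'],s['force'],s['ft_torque'],np.degrees(yaw(s)))
E
python3 b.py pics/b1.png
```

```text
-64 [80, 96, 107]; -62 [66, 80, 88]; -60 [60, 72, 77]; -58 [66, 76, 80]; -56 [112, 126, 131]; -54 [180, 197, 203]; -52 [186, 204, 210]; -50 [128, 169, 169]; -48 [54, 124, 115]; -46 [38, 115, 103]; -44 [43, 117, 106]; -42 [48, 120, 111]; -40 [46, 119, 109]; -38 [45, 119, 108]; -36 [46, 122, 111]; -34 [45, 118, 107]; -32 [45, 118, 108]; -30 [44, 119, 108]; -28 [42, 116, 105]; -26 [42, 116, 106]; -24 [59, 128, 119]; -22 [114, 165, 160]; -20 [166, 197, 195]; -18 [180, 206, 205]; -16 [174, 196, 195]; -14 [166, 179, 179]; -12 [171, 197, 194]; -10 [117, 168, 161]; -8 [50, 124, 114]; -6 [38, 112, 102]; -4 [44, 117, 106]; -2 [45, 118, 107]; 0 [45, 117, 107]; 2 [45, 118, 107]; 4 [45, 118, 107]; 6 [45, 117, 107]; 8 [46, 120, 109]; 10 [46, 119, 109]; 12 [46, 119, 108]; 14 [46, 117, 108]; 16 [40, 89, 84]; 18 [37, 67, 67]; 20 [42, 98, 92]; 22 [44, 118, 107]; 24 [45, 120, 109]; 26 [44, 118, 108]; 28 [44, 115, 105]; 30 [44, 116, 105]; 32 [45, 117, 106]; 34 [46, 117, 107]; 36 [45, 118, 107]; 38 [47, 118, 108]; 40 [48, 118, 109]; 42 [47, 118, 108]; 44 [44, 115, 105]; 46 [47, 117, 107]; 48 [43, 115, 104]; 50 [37, 108, 97]; 52 [59, 119, 112]; 54 [127, 162, 163]; 56 [184, 200, 206]; 58 [180, 197, 206]; 60 [159, 186, 201]; 62 [143, 177, 199]; 64 [148, 180, 200]; 
 16.4 [ 0.45444666 -0.05083003  0.11139244] [-2.9509841  -1.16193304 11.19847772] [-0.3673721   0.15776867  0.01763518] 74.137318706626
```

View pics/b1.png

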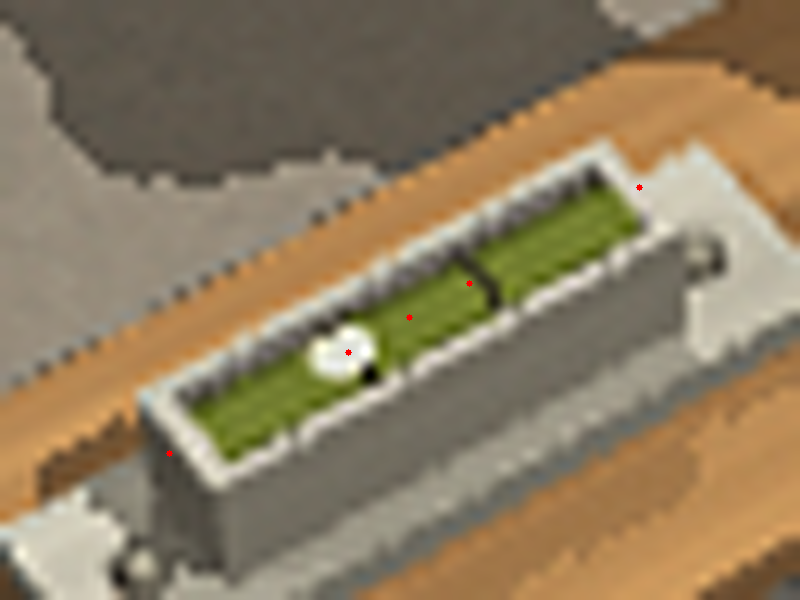

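The bubble centre is at about (342,352), on the hinge-side line at roughly -18.6 mm, and the foot-side line at (480,283) serves as reference. That calls for about 1.4 rad clockwise (positive about tool x).

>>> apply_moves(increments=[[0.0005,0,0,0.05,0,0,30],[0,0,0,0.1,0,0,30],[0,0,0,0.1,0,0,30],[0,0,0,0.1,0,0,30],[0,0,0,0.1,0,0,30]])

```text
time_s: 16.9
tcp_pos: [0.4548, -0.0505, 0.1113]
eef_rot: [-0.289, 0.644, 0.287, 0.647]
force: [-2.6, 1.1, 11.8]
grip_width: 0.0419
```

>>> apply_moves(increments=[[0,0,0,0.1,0,0,30],[0,0,0,0.1,0,0,30],[0,0,0,0.1,0,0,30],[0,0,0,0.05,0,0,30],[0,0,0,0,0,0,30]])

```text
time_s: 17.4
tcp_pos: [0.4551, -0.0504, 0.1113]
eef_rot: [-0.173, 0.684, 0.172, 0.688]
force: [-0.9, 0.5, 11.5]
grip_width: 0.0423
```

>>> apply_moves(increments=[[0,0,0,0,0,0,30],[0,0,0,0,0,0,30],[0,0,0,0,0,0,30],[0,0,0,0,0,0,30],[0,0,0,0,0,0,30]])

```text
time_s: 17.9
tcp_pos: [0.4551, -0.0504, 0.1113]
eef_rot: [-0.173, 0.684, 0.172, 0.688]
force: [-2.0, 1.2, 11.6]
grip_width: 0.0427
```

```bash
cat >> b.py <<'E'
    w=g[:,0]; m=w>105; m[(t<-.045)|(t>.048)]=False
    i=np.where(m)[0]; print("bubble", t[i].min(),t[i].max(), "lines", [round(x,4) for x,v in zip(t,g) if v[1]<85 and abs(x)<.04])
E
python3 b.py pics/b2.png | tail -2
```

```text
17.95 [ 0.4550913  -0.05039843  0.11134319] [-1.53537459  1.46675192 10.74413683] [-0.03077484  0.07783543 -0.04210065] 28.242649863899153
bubble -0.011999999999999955 -0.0009999999999999454 lines [np.float64(0.017), np.float64(0.018), np.float64(0.019)]
```

>>> apply_moves(increments=[[0,0,0,0.1,0,0,30],[0,0,0,0.15,0,0,30],[0,0,0,0.15,0,0,30],[0,0,0,0.15,0,0,30],[0,0,0,0.1,0,0,30]])

```text
time_s: 18.45
tcp_pos: [0.4557, -0.0503, 0.1114]
eef_rot: [0.057, 0.702, -0.057, 0.708]
force: [2.3, 1.5, 8.5]
grip_width: 0.0422
```

>>> apply_moves(increments=[[0,0,0,0,0,0,30],[0,0,0,0,0,0,30],[0,0,0,0,0,0,30],[0,0,0,0,0,0,30],[0,0,0,0,0,0,30]])

```text
time_s: 18.95
tcp_pos: [0.4557, -0.0503, 0.1114]
eef_rot: [0.056, 0.702, -0.055, 0.708]
force: [1.6, 2.7, 8.5]
grip_width: 0.0425
```

>>> apply_moves(increments=[[0,0,0,0,0,0,30],[0,0,0,0,0,0,30],[0,0,0,0,0,0,30],[0,0,0,0,0,0,30],[0,0,0,0,0,0,30]])

```text
time_s: 19.45
tcp_pos: [0.4557, -0.0503, 0.1114]
eef_rot: [0.056, 0.702, -0.055, 0.708]
force: [1.6, 1.8, 9.1]
grip_width: 0.0425
```

>>> apply_moves(increments=[[0,0,0,0,0,0,30],[0,0,0,0,0,0,30],[0,0,0,0,0,0,30],[0,0,0,0,0,0,30],[0,0,0,0,0,0,30]])

```text
time_s: 19.95
tcp_pos: [0.4557, -0.0503, 0.1114]
eef_rot: [0.056, 0.702, -0.055, 0.708]
force: [2.0, 2.4, 8.8]
grip_width: 0.0423
```

```bash
python3 b.py pics/b3.png
```

```text
-64 [80, 97, 107]; -62 [68, 80, 88]; -60 [62, 72, 77]; -58 [75, 86, 90]; -56 [137, 152, 158]; -54 [188, 205, 211]; -52 [176, 196, 202]; -50 [104, 153, 150]; -48 [44, 122, 110]; -46 [39, 116, 105]; -44 [44, 117, 107]; -42 [47, 121, 110]; -40 [44, 118, 107]; -38 [45, 120, 109]; -36 [45, 120, 109]; -34 [45, 118, 108]; -32 [46, 120, 110]; -30 [44, 119, 108]; -28 [46, 120, 109]; -26 [47, 121, 110]; -24 [44, 119, 108]; -22 [46, 122, 111]; -20 [45, 122, 111]; -18 [44, 119, 109]; -16 [42, 104, 97]; -14 [35, 71, 68]; -12 [40, 98, 91]; -10 [44, 121, 110]; -8 [41, 118, 107]; -6 [60, 130, 122]; -4 [114, 168, 164]; -2 [153, 193, 190]; 0 [171, 201, 200]; 2 [178, 203, 201]; 4 [174, 201, 198]; 6 [156, 190, 187]; 8 [109, 162, 155]; 10 [50, 124, 115]; 12 [40, 118, 106]; 14 [40, 116, 105]; 16 [40, 93, 87]; 18 [37, 75, 72]; 20 [41, 103, 94]; 22 [47, 125, 113]; 24 [46, 122, 111]; 26 [44, 119, 108]; 28 [46, 122, 111]; 30 [42, 119, 107]; 32 [43, 117, 106]; 34 [45, 119, 109]; 36 [42, 117, 106]; 38 [43, 117, 106]; 40 [44, 119, 109]; 42 [43, 119, 107]; 44 [44, 119, 107]; 46 [44, 119, 108]; 48 [41, 117, 106]; 50 [40, 115, 104]; 52 [57, 125, 116]; 54 [125, 165, 164]; 56 [185, 200, 207]; 58 [182, 200, 207]; 60 [166, 188, 196]; 62 [157, 182, 194]; 64 [164, 191, 205]; 
 20.0 [ 0.45568892 -0.05033075  0.11136417] [1.12766173 1.59385594 8.87801529] [-0.00108796 -0.1077996   0.02178176] -9.011150862232011
bubble -0.003999999999999948 0.008000000000000063 lines [np.float64(-0.015), np.float64(-0.014), np.float64(-0.013), np.float64(0.017), np.float64(0.018), np.float64(0.019)]
```

View pics/b3.png

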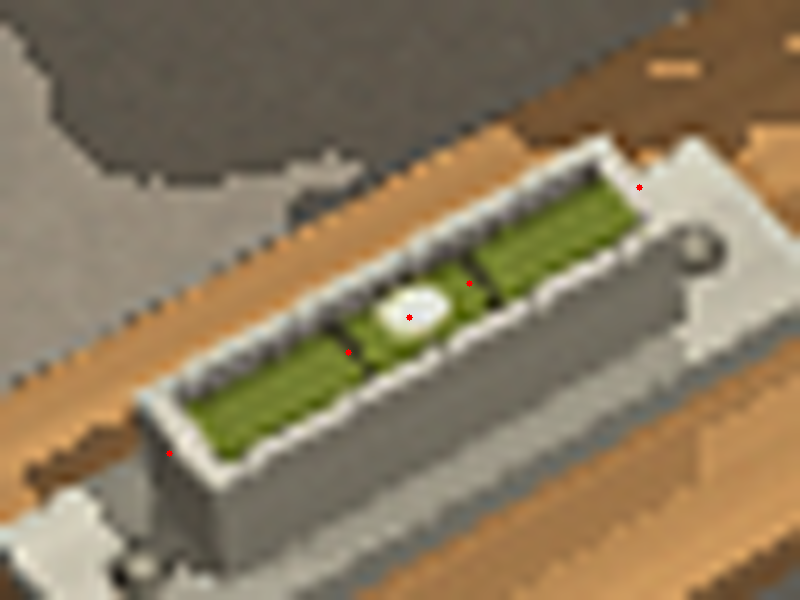

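The bubble at (413,310) sits midway between the lines at (350,350) and (483,283). The push has eased to about 9 N, so I press down to 12–13 N and recheck.

>>> apply_moves(increments=[[0.0006,0,0,0,0,0,30],[0.0006,0,0,0,0,0,30],[0,0,0,0,0,0,30],[0,0,0,0,0,0,30],[0,0,0,0,0,0,30]])

```text
time_s: 20.5
tcp_pos: [0.4558, -0.0504, 0.1112]
eef_rot: [0.056, 0.702, -0.055, 0.707]
force: [-0.4, 3.0, 15.4]
grip_width: 0.0423
```

>>> apply_moves(increments=[[0,0,0,0,0,0,30],[0,0,0,0,0,0,30],[0,0,0,0,0,0,30],[0,0,0,0,0,0,30],[0,0,0,0,0,0,30]])

```text
time_s: 21.0
tcp_pos: [0.4558, -0.0503, 0.1112]
eef_rot: [0.056, 0.702, -0.055, 0.707]
force: [0.0, 2.7, 14.3]
grip_width: 0.0423
```

>>> apply_moves(increments=[[0,0,0,0,0,0,30],[0,0,0,0,0,0,30],[0,0,0,0,0,0,30],[0,0,0,0,0,0,30],[0,0,0,0,0,0,30]])

```text
time_s: 21.5
tcp_pos: [0.4558, -0.0504, 0.1112]
eef_rot: [0.056, 0.702, -0.055, 0.707]
force: [-0.8, 2.8, 14.6]
grip_width: 0.0425
```

```bash
python3 b.py | tail -2; python3 - <<'E'
from b import *
t,g=bubble();w=np.clip(g[:,0]-60,0,None);w[(t<-.04)|(t>.045)]=0;print("centroid",(w*t).sum()/w.sum())
l=np.clip(105-g[:,1],0,None);L=[(l*t*m).sum()/(l*m).sum() for m in((t>-.022)&(t<-.008),(t>.012)&(t<.025))];print("lines",L,np.mean(L))
E
```

```text
21.55 [ 0.45578165 -0.050357    0.11118008] [-0.89296035  2.62735755 15.50151447] [ 0.09915995  0.36406182 -0.07149706] -9.001778839503391
bubble -0.004999999999999949 0.007000000000000062 lines [np.float64(-0.014), np.float64(-0.013), np.float64(0.017), np.float64(0.018), np.float64(0.019)]
centroid 0.0013380372724335371
lines [np.float64(-0.013848381601362819), np.float64(0.01772530864197538)] 0.0019384635203062812
```

>>> apply_moves(increments=[[-0.0003,0,0,0.04,0,0,30],[0,0,0,0,0,0,30],[0,0,0,0,0,0,30],[0,0,0,0,0,0,30],[0,0,0,0,0,0,30]])

```text
time_s: 22.1
tcp_pos: [0.4558, -0.0504, 0.1112]
eef_rot: [0.07, 0.701, -0.069, 0.706]
force: [-0.3, 3.0, 13.9]
grip_width: 0.042
```

>>> apply_moves(increments=[[0,0,0,0,0,0,30],[0,0,0,0,0,0,30],[0,0,0,0,0,0,30],[0,0,0,0,0,0,30],[0,0,0,0,0,0,30]])

```text
time_s: 22.6
tcp_pos: [0.4558, -0.0503, 0.1112]
eef_rot: [0.07, 0.701, -0.069, 0.706]
force: [0.4, 2.9, 13.5]
grip_width: 0.0424
```

>>> apply_moves(increments=[[0,0,0,0,0,0,30],[0,0,0,0,0,0,30],[0,0,0,0,0,0,30],[0,0,0,0,0,0,30],[0,0,0,0,0,0,30]])

```text
time_s: 23.1
tcp_pos: [0.4558, -0.0503, 0.1112]
eef_rot: [0.07, 0.701, -0.069, 0.706]
force: [-0.2, 2.4, 13.3]
grip_width: 0.0426
```

```bash
python3 - <<'E'
from b import *
t,g=bubble();w=np.clip(g[:,0]-60,0,None);w[(t<-.04)|(t>.045)]=0;c=(w*t).sum()/w.sum()
l=np.clip(105-g[:,1],0,None);L=[(l*t*m).sum()/(l*m).sum() for m in((t>-.022)&(t<-.008),(t>.012)&(t<.025))];print("bubble",c-np.mean(L))
f=get_state()["force"];print(f)
if abs(c-np.mean(L))<.0015 and 10.5<f[2]<17: print(finish_job())
E
```

```text
bubble 4.3545627145244025e-05
[ 0.24029083  2.08724151 13.41435702]
the job is handed in; nothing more can be done
None
```

The level is on the shelf and the job was handed in at about 23 s, with the gripper still holding the knob down. I lowered the bare aluminium level over both pins and released it. I then gripped the knob, pressed the foot onto the pad and turned it about 1.5 rad clockwise.

Last checks, all from camera and wrist readings (`finish_job()` gives no verdict):
- **Bubble:** it stood within about 0.1 mm of midway between the two black lines, after settling for about a second.
- **Press:** about 13.4 N down on the knob. The height stayed steady as the force rose, so I take the foot to be firm on the pad.
- **Level:** both pins showed through the holes and it looked flush in the scene picture.
- **Press during turning:** it eased to about 9 N. I pressed harder, re-measured the bubble, and made one small 0.04 rad correction.

No check failed, and I saw no contact with the cups or other things.

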